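# Reset the foam detector and hold its bleed valve open

### The arm

A 6-joint arm with a two-finger parallel gripper is mounted at the origin on the work surface. World frame = base frame: x ahead of the robot, y to its left, z up, the work surface at z = 0. Lengths are in m, angles in rad, forces in N, time in s.
With the tool pointing down it reaches from about 0.275 to 0.75 m from the base axis. Payload 10.2 kg.
Tool frame: the origin (TCP) lies midway between the tips of the shut fingers; the grasp point (between the pads) lies 19 mm behind it; z points along the fingers, y is the line along which they close (so a half turn about z gives the same grasp; the last joint's range is limited). The gripper opens to 88 mm and grips with 3 to 60 N. Pads are 18 mm wide; open, the fingers measure 123 mm over their backs; the gripper's body (75 mm by 187 mm) begins 45 mm behind the grasp point.
Start: joints at [0.97, 0.313, 1.498, -0, 1.331, -0.223], TCP at [0.194, 0.488, 0.239] pointing down, gripper open.
Joint ranges: [-2.94, 2.94], [-0.97, 2.17], [0.19, 2.56], [-1.23, 4.37], [0.02, 3.11], [-2.88, 2.88]. Speed limits (rad/s): [2.39, 2.39, 3.01, 3.14, 3.14, 3.14].

### API

Orientations are given as a unit quaternion [x, y, z, w].
In Python, from workcell import r gives the robot as it stands.
- The arm moves only by the shell command python3 -m handwheel 'ROWS' [OPENING]. ROWS is JSON, a list of rows, each an object of numbers: "x", "y", "z": the shift along the world's x, y, z normalised to -1 to 1, where 1 is 1 m; "turn": the turn about the world's z normalised to -1 to 1, where 1 is 90 degrees. In form: [{"x": .., "y": .., "z": .., "turn": ..}, ...]. A call has 1 to 8 rows; each row is the pose to reach, as a shift and turn from the pose commanded when the call began; what a row does not reach only later rows make up. A row lasts 1/10 s, in which the tool goes at most 50 mm and 8.59 degrees, less where a joint would pass 70% of its speed; a pose out of reach is approached as far as the arm can. A call with a number of a shift or a turn outside -1 to 1 is refused whole. A call with a gripper value outside its range is refused whole. OPENING is the opening, from -1 (shut) to 1 (fully open), set as the call begins (- or left out, the last holds). The fingers move at their own pace and stop on an object; the grip force is fixed at half the most. Time passes only in rows, so rows that repeat a pose let the fingers close. It gives the time, the measured TCP pose, the force, the opening and the grip force at its end, in the units of the state.
- r.state(): the state, without advancing time (a new reading comes with each control period).
- r.grab_frame(name): name is "side" or "top"; returns (picture, depth): 384x512x3 uint8, blue, green, red; 384x512 float32, m along the optical axis (not along the pixel's ray), 0 where there is no reading.
- r.get_calibration(name): a dict with "vertical_fov" (degrees; the focal length in pixels is half the picture's height over the tangent of half this angle, whatever the lens; pixels are square), "cx", "cy" (the principal point, pixels), "camera_from_world" (4x4, takes a point from world to camera coordinates). Camera axes: x right, y up, looking along -z (the intrinsics and any distortion apply to the point x, -y, -z); pixel columns grow to the right and rows downward; lengths in m; the calibration is good to about 2 mm. A picture is of the moment at which its call begins. get_calibration takes no time and is no camera call.
- r.close_job(): hands the job in; it is judged then, once.
Trained networks look in the newest picture that a camera, given by its name, has taken for a name from the list of things; names that differ only in an ending like _2 or _b are one class to them, and where a whole thing is asked for, a point or a joint stands for the part that bears it (a point fixed in the world has none). Each returns a list of dicts, best first, with "score" (0 to 1); they miss things now and then, are a little off and sometimes report something else, mostly with a low value. They report only what shows in the picture. A call takes as long as a camera call. They do not tell look-alikes from the thing itself.
- r.masks_of(camera, query): "mask" (384x512 bool, what is visible of it) and "extent" ([left, top, right, bottom] in pixels, round what is visible of it).
The state is a dict: "clock": time; "joint_pos": joint angles; "joint_velocities": joint speeds; "joint_torque": joint torques, N m; "tool_pos": TCP position; "tool_rot": TCP orientation; "ft_force": force on the tool from outside, world axes, zero at the start; "ft_torque": the same for the moment, N m; "grip_width": finger opening in m; "grasp_force": force on a finger pad.
Only numpy, scipy, OpenCV 4.12 (cv2) and the standard library are available. Lean on these libraries where they do the work, as an engineer would, in place of code of your own. Each camera call takes 0.05 s, during which the arm holds its last target. There are 200 camera calls.

### The job

Reset the foam detector by pressing the black plunger on its top right down to its stop for a moment and letting it spring back up. Then pull the D-shaped handle of the bleed valve out towards the robot until its crossbar is level with the upright pointer beside it, without pulling it well past, and keep holding it there: the spring would draw it back, so finish with the gripper still holding the handle at the pointer. Leave the other things on the bench where they are.

Things in the scene. Friction and masses are not known exactly. Their poses are not given: they have to be found in the camera images.
- detector: foam detector, fixed to the bench: 110 mm square steel foot, clear upright chamber 62 mm across with a 72 mm steel top cap whose top is 140 mm above the bench; the black plunger stands on the cap. It and the valve may swap sides. Origin under its centre.
- plunger_top (a point): centre of the top face of the black mushroom-shaped plunger head (42 mm across, 14 mm thick), 172 mm above the bench when up; it moves straight down as pressed, 158 mm at the stop.
- plunger (a joint): travel of the plunger, m: 0 up, 0.014 fully down at its stop (count 0.012 as down). Spring: 2 N to start, about 5 N at the stop; it springs back when let go.
- valve: bleed valve, fixed: 12 mm thick foot plate 245 x 185 mm with a steel block 140 mm wide, 124 mm high (gauge on it to 147 mm), its front face 70 mm from the home crossbar. Origin on the bench under the middle of the home crossbar; x points from crossbar to block, z up. The handle pulls out along -x. Turned up to 17 degrees; may swap sides with the detector.
- bleed: D handle, slides out along the valve's -x, 85 mm at most: black crossbar 14 mm thick, 114 mm long along y, 85 mm above the bench, on two 10 mm rods along +x, 50 mm either side of its middle (90 mm gap between, open down to the plate). Origin: centre of the crossbar, axes as the valve's. Spring pulls it home: 3.6 N at home, +1.2 N per 10 mm. Pinch from above, fingers before and behind the bar.
- pointer: the mark: upright dark steel fin 4 mm thick along x, on a 22 mm foot, 88 mm tall, fixed 84 mm to the +y side of the handle's middle and 25 to 60 mm out (-x) from the home crossbar, differing each time. Origin under its foot, 12 mm above the bench, mid fin; axes as the valve's. At the mark: crossbar centre and pointer have equal x along the valve's x, within 6 mm.
- coupler: loose spare keg coupler, steel, 58 mm across, 75 mm tall, with a dark side lever reaching 82 mm out along its -x; origin under its centre; to be left where it is.
- cap0: loose white keg cap disc, 56 mm across, 18 mm tall; origin under its centre; to be left where it is.
- cap1: second white keg cap, the same; to be left where it is.
- spanner: loose steel spanner lying flat on the right of the bench; origin under its middle; to be left where it is.
- brush: loose line brush lying on the left of the bench; to be left where it is.
- cleaner: loose white bottle, 70 mm across, 190 mm tall, standing on the left; to be left where it is.
- jar: loose glass jar with steel lid, 60 mm across, 70 mm tall, standing at the far side; to be left where it is.
Not all that is in view belongs to the job. What is shaped like the detector but turquoise is not meant.

How it is judged:
On the way, in this order (a step that is already met when the one before it is completed fails the run):
1. the plunger is pressed down to its stop (12 mm or more of its 14 mm) for 0.2 s, with the bleed handle still home (value of joint plunger above 0.012 m and x of bleed in the frame of valve above -0.008 m), for 0.2 s.
2. the plunger is back up and the gripper holds the handle at the pointer for 0.5 s (x of bleed in the frame of pointer between -0.006 and 0.006 m and value of joint plunger below 0.003 m and contact force between the fingers and bleed above 2 N), for 0.5 s.
At the end, for the whole second after the job is handed in: The crossbar is within 6 mm of the pointer along the valve's axis, still, held there by the fingers (more than 2 N of contact), and the plunger is back up (within 3 mm) (all of step 2 and linear speed of bleed below 0.02 m/s); the arm keeps its last pose, push and grip.
It fails at once if the handle is pulled more than 15 mm past the pointer (x of bleed in the frame of pointer below -0.015 m).
It fails at once if another thing on the bench is shifted by more than 40 mm (distance of any of coupler, cap0, cap1, spanner, brush, cleaner, jar from where it was at the start of the episode above 0.04 m).
It also fails if it takes over 45 s, if anything falls off the work surface, if the arm or the gripper's body presses on something with over 40 N, if the wrist force passes 120 N, or if a joint passes its speed limit or range.

## Working session

There is one attempt and no reset: what is moved stays moved. The work goes in short steps, Python scripts to look and compute and a shell command to move; the robot and the scene stay as the last step left them, time stands still between calls to the robot, and variables do not carry over. Pictures are saved under pics/ and viewed, at most 10 in all, crops included, and the job is handed in when it is done.

```bash
mkdir -p pics; cat > h.py <<'E'
import numpy as np,cv2
from workcell import r
def cloud(cam,d,cal):
    f=192/np.tan(np.radians(cal["vertical_fov"])/2)
    v,u=np.mgrid[0:384,0:512]
    p=np.stack([(u-cal["cx"])/f*d,-(v-cal["cy"])/f*d,-d,np.ones_like(d)],-1)
    return (p@np.linalg.inv(cal["camera_from_world"]).T)[...,:3]
E
python3 - <<'E'
from h import *
ims=[]
for c in("side","top"):
    im,d=r.grab_frame(c);cal=r.get_calibration(c);P=cloud(c,d,cal)
    cv2.imwrite(f"pics/{c}.png",im);np.savez(f"{c}.npz",im=im,d=d,P=P)
    print(c,{k:v for k,v in cal.items()})
    for q in("detector","plunger_top","valve","bleed","pointer","coupler","cap0","jar"):
        for m in r.masks_of(c,q)[:3]:
            k=m["mask"]&(d>0)
            print(c,q,round(m["score"],2),m["extent"],np.round(np.median(P[k],0),3) if k.any() else None, np.round(np.percentile(P[k],98,axis=0),3) if k.any() else None)
print(r.state())
E
```

```text
side {'vertical_fov': 53.74915361909355, 'cx': 252.03451452356163, 'cy': 192.7520480416177, 'camera_from_world': array([[-0.99741933, -0.06976907,  0.01693987,  0.58011389],
       [ 0.04834771, -0.47827405,  0.8768788 , -0.15182597],
       [-0.05307712,  0.87543487,  0.48041295, -1.33518595],
       [ 0.        ,  0.        ,  0.        ,  1.        ]])}
side detector 0.98 [292.8, 152.0, 320.9, 195.7] [ 0.382 -0.275  0.064] [ 0.432 -0.244  0.175]
side detector 0.93 [245.6, 157.3, 271.2, 200.2] [ 0.562 -0.21   0.06 ] [ 0.612 -0.181  0.17 ]
side detector 0.81 [203.9, 158.8, 231.3, 206.3] [ 0.738 -0.171  0.059] [ 0.793 -0.139  0.173]
side plunger_top 0.61 [206.3, 221.4, 223.6, 228.8] [0.716 0.017 0.019] [0.739 0.034 0.023]
side plunger_top 0.45 [256.2, 156.1, 267.8, 165.4] [ 0.565 -0.226  0.172] [ 0.581 -0.213  0.177]
side valve 0.78 [207.6, 222.4, 297.7, 302.4] [0.587 0.292 0.017] [0.674 0.353 0.147]
side bleed 0.82 [243.4, 236.1, 274.5, 267.2] [0.53  0.262 0.091] [0.588 0.304 0.095]
side pointer 0.65 [280.4, 269.2, 286.0, 296.0] [0.48  0.343 0.027] [0.491 0.35  0.093]
side coupler 0
[... 1908 characters left out ...]
.9, 'joint_pos': array([ 9.69597734e-01,  3.12897164e-01,  1.49769620e+00, -1.45170706e-05,
        1.33099004e+00, -2.23389927e-01]), 'joint_velocities': array([-0.00137208, -0.00117524, -0.00010316, -0.00016739,  0.00031407,
       -0.00070662]), 'joint_torque': array([-6.43199965e-04, -4.02103972e+01, -2.52414250e+01,  6.94478257e-02,
        3.19425354e-02, -3.04042743e-06]), 'tool_pos': array([0.19367925, 0.48797811, 0.23872306]), 'tool_rot': array([1.87781139e-01, 9.82210896e-01, 1.40930992e-06, 8.31208098e-06]), 'ft_force': array([-0.30905092, -2.03712428, -0.33671833]), 'ft_torque': array([ 0.01894743,  0.01172433, -0.03978269]), 'grasp_force': 0.0, 'grip_width': 0.08812471806181953}
```

View pics/side.png

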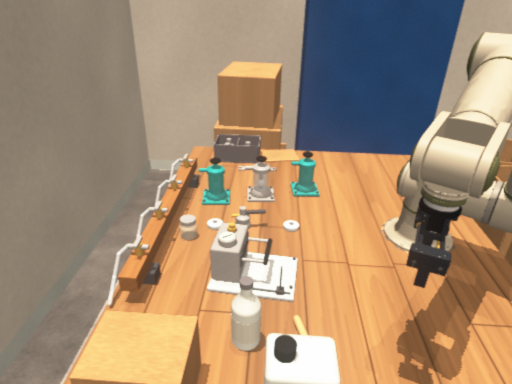

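View pics/top.png

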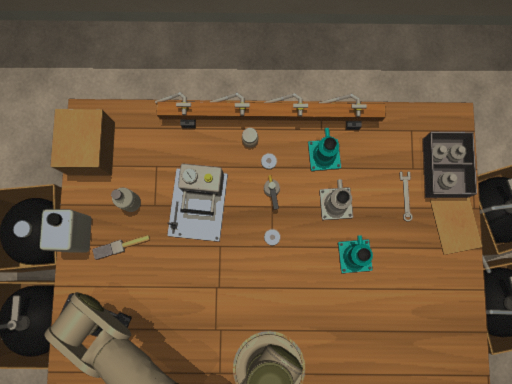

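The side view shows the valve at about (255,262), with its pointer at (283,283). The top view shows the valve at (200,205).

Detector-shaped things in the top view:
- turquoise at (324,152), plunger (330,144)
- turquoise at (355,256)
- steel and clear at (337,203), plunger (343,195)

I choose the steel and clear one and check it in a crop.

```bash
python3 - <<'E'
from h import *
for c in("side","top"):
    Z=np.load(c+".npz");P=Z["P"];d=Z["d"];im=Z["im"]
    # plunger head: z>0.16
    k=(d>0)&(P[...,2]>.16)&(P[...,2]<.19)&(np.hypot(P[...,0]-.562,P[...,1]+.23)<.05)
    q=P[k];print(c,"plunger",k.sum(),np.round((q.min(0)+q.max(0))/2,4),np.round(np.median(q,0),4),np.round(q.max(0)-q.min(0),3))
    # all valve pts
    reg=(d>0)&(abs(P[...,0]-.56)<.17)&(abs(P[...,1]-.27)<.16)
    dark=im.max(-1)<75
    b=reg&(P[...,2]>.074)&(P[...,2]<.104)&dark&(P[...,0]<.56)
    n,lab,st,cen=cv2.connectedComponentsWithStats(b.astype(np.uint8),connectivity=8)
    for i in range(1,n):
        if st[i,4]>=3:
            q=P[lab==i];xy=q[:,:2];w,V=np.linalg.eigh(np.cov(xy.T)+0);print(" comp",st[i],np.round(q.mean(0),4),np.round(q.min(0),3),np.round(q.max(0),3),"ang",np.round(np.degrees(np.arctan2(V[1,1],V[0,1])),1))
    # plate fit
    pl=reg&(P[...,2]>.006)&(P[...,2]<.02)&(im.min(-1)>120)
    rect=cv2.minAreaRect(P[pl][:,:2].astype(np.float32));print(" plate",rect)
    # block top
    bt=reg&(P[...,2]>.115)&(P[...,2]<.132)
    print(" block",cv2.minAreaRect(P[bt][:,:2].astype(np.float32)))
t=np.load("top.npz")["im"];s=np.load("side.npz")["im"]
a=[cv2.resize(x,(390,390),interpolation=cv2.INTER_CUBIC) for x in (t[155:250,155:250],s[215:310,205:300])]
b=[cv2.resize(x,(390,200),interpolation=cv2.INTER_CUBIC) for x in (t[170:220,290:387],s[145:205,200:317])]
cv2.imwrite("pics/crop.png",np.vstack([np.hstack(a),np.hstack(b)]))
E
```

```text
side plunger 53 [ 0.5634 -0.2326  0.1695] [ 0.5644 -0.2242  0.1739] [0.036 0.039 0.018]
 plate ((0.5520570874214172, 0.29129910469055176), (0.25335654616355896, 0.25776493549346924), 84.38826751708984)
 block ((0.6317765116691589, 0.24013012647628784), (0.1420479565858841, 0.08465906232595444), 84.32549285888672)
top plunger 127 [ 0.5608 -0.2347  0.1717] [ 0.5608 -0.2343  0.1711] [0.04  0.039 0.022]
 comp [181 209  33   7 116] [0.5185 0.2472 0.0904] [0.507 0.193 0.078] [0.528 0.301 0.101] ang 84.7
 comp [171 223   4   2   8] [0.4773 0.3288 0.0872] [0.476 0.323 0.079] [0.479 0.335 0.097] ang 94.6
 plate ((0.553858757019043, 0.25796619057655334), (0.18359020352363586, 0.24189655482769012), 84.69566345214844)
 block ((0.6299048066139221, 0.2385481297969818), (0.1401565670967102, 0.08686811476945877), 84.36080169677734)
```

View pics/crop.png

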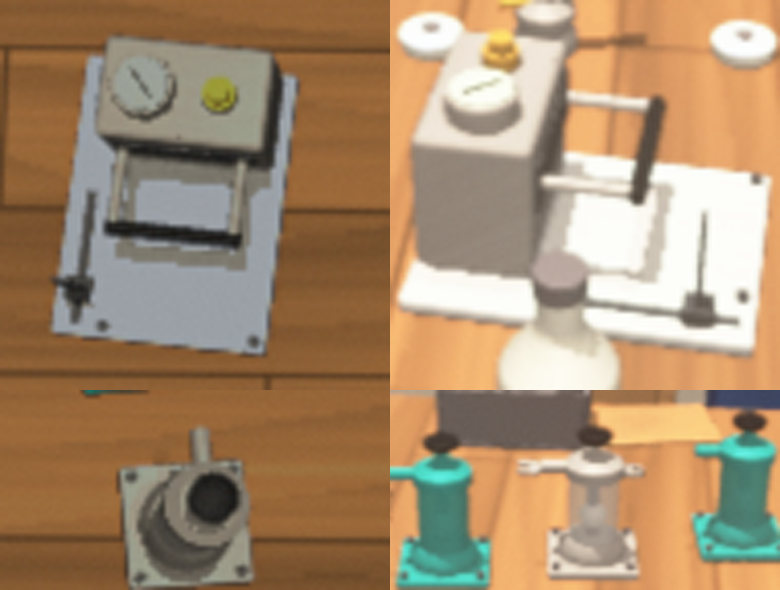

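The steel and clear detector's plunger is at about (0.562, -0.234). The valve is turned about -5.3°, the home bar is at (0.518, 0.247), and the pointer is about 48 mm out. Next I shut the fingers, turn, and go over the plunger.

```bash
python3 - <<'E'
from h import *
for c in("side","top"):
    Z=np.load(c+".npz");P=Z["P"];d=Z["d"]
    for z in(.128,.136,.142):
        q=P[(d>0)&(abs(P[...,0]-.6)<.12)&(abs(P[...,1]-.24)<.1)&(P[...,2]>z)&(P[...,2]<.17)]
        print(c,z,len(q),np.round(np.r_[q.min(0),q.max(0)],3) if len(q) else "")
E
python3 -m handwheel '[{"z":0.04,"turn":-0.09},{"x":0.03,"y":-0.03,"z":0.04,"turn":-0.18},{"x":0.05,"y":-0.07,"z":0.04,"turn":-0.27},{"x":0.07,"y":-0.11,"z":0.04,"turn":-0.36},{"x":0.09,"y":-0.155,"z":0.04,"turn":-0.45},{"x":0.11,"y":-0.2,"z":0.04,"turn":-0.54},{"x":0.13,"y":-0.245,"z":0.04,"turn":-0.63},{"x":0.15,"y":-0.29,"z":0.04,"turn":-0.72}]' -1
python3 -m handwheel '[{"x":0.02,"y":-0.045,"turn":-0.09},{"x":0.04,"y":-0.09,"turn":-0.098},{"x":0.06,"y":-0.135,"turn":-0.098},{"x":0.08,"y":-0.18,"turn":-0.098},{"x":0.1,"y":-0.225,"turn":-0.098},{"x":0.12,"y":-0.27,"turn":-0.098},{"x":0.14,"y":-0.31,"turn":-0.098},{"x":0.16,"y":-0.35,"turn":-0.098}]'
```

```text
side 0.128 336 [0.59  0.181 0.128 0.67  0.304 0.151]
side 0.136 256 [0.61  0.198 0.136 0.659 0.299 0.151]
side 0.142 193 [0.61  0.198 0.142 0.659 0.296 0.151]
top 0.128 323 [0.586 0.172 0.128 0.671 0.308 0.155]
top 0.136 226 [0.608 0.197 0.136 0.658 0.294 0.155]
top 0.142 151 [0.61  0.199 0.142 0.657 0.293 0.155]$[0]: bad value
$[0]: bad value
```

```bash
python3 -m handwheel '[{"x":0,"y":0,"z":0.04,"turn":-0.09},{"x":0.03,"y":-0.03,"z":0.04,"turn":-0.18},{"x":0.05,"y":-0.07,"z":0.04,"turn":-0.27},{"x":0.07,"y":-0.11,"z":0.04,"turn":-0.36},{"x":0.09,"y":-0.155,"z":0.04,"turn":-0.45},{"x":0.11,"y":-0.2,"z":0.04,"turn":-0.54},{"x":0.13,"y":-0.245,"z":0.04,"turn":-0.63},{"x":0.15,"y":-0.29,"z":0.04,"turn":-0.72}]' -1
python3 -m handwheel '[{"x":0.02,"y":-0.045,"z":0,"turn":-0.09},{"x":0.04,"y":-0.09,"z":0,"turn":-0.098},{"x":0.06,"y":-0.135,"z":0,"turn":-0.098},{"x":0.08,"y":-0.18,"z":0,"turn":-0.098},{"x":0.1,"y":-0.225,"z":0,"turn":-0.098},{"x":0.12,"y":-0.27,"z":0,"turn":-0.098},{"x":0.14,"y":-0.31,"z":0,"turn":-0.098},{"x":0.16,"y":-0.35,"z":0,"turn":-0.098}]'
```

```text
clock: 1.7
tool_pos: [0.344, 0.1962, 0.279]
tool_rot: [0.687, 0.727, 0.0, 0.0]
ft_force: [0.3, 0.5, 1.0]
grip_width: 0.026
grasp_force: 0.0
clock: 2.5
tool_pos: [0.5042, -0.1541, 0.2788]
tool_rot: [0.739, 0.674, 0.0, 0.0]
ft_force: [0.6, 1.5, 0.4]
grip_width: 0.0006
grasp_force: 0.0
```

```bash
python3 -m handwheel '[{"x":0.03,"y":-0.04,"z":0,"turn":0},{"x":0.058,"y":-0.081,"z":0,"turn":0},{"x":0.058,"y":-0.081,"z":-0.045,"turn":0},{"x":0.058,"y":-0.081,"z":-0.085,"turn":0},{"x":0.058,"y":-0.081,"z":-0.085,"turn":0},{"x":0.058,"y":-0.081,"z":-0.085,"turn":0}]'
python3 - <<'E'
from h import *
o=[]
for c in("top","side"):
    im,d=r.grab_frame(c)
    x=im[165:225,305:385] if c=="top" else im[125:195,220:300]
    o.append(cv2.resize(x,(390,330),interpolation=cv2.INTER_CUBIC))
cv2.imwrite("pics/pl.png",np.hstack(o))
E
```

```text
clock: 3.1
tool_pos: [0.5619, -0.2331, 0.1949]
tool_rot: [0.739, 0.674, 0.0, 0.0]
ft_force: [-0.5, 0.5, 0.2]
grip_width: 0.0006
grasp_force: 0.0
```

View pics/pl.png

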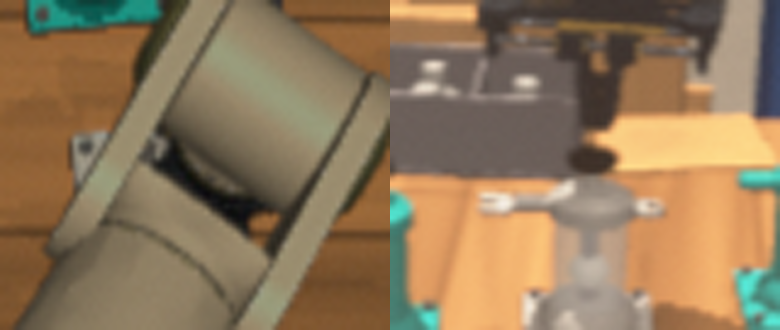

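The side view shows the finger tips at about (600,120) in the crop, right over the black plunger head at (592,158) on the steel detector. I press to z of about 0.155, hold, and come back up.

```bash
python3 -m handwheel '[{"x":0,"y":0,"z":-0.02,"turn":0},{"x":0,"y":0,"z":-0.03,"turn":0},{"x":0,"y":0,"z":-0.036,"turn":0},{"x":0,"y":0,"z":-0.038,"turn":0},{"x":0,"y":0,"z":-0.038,"turn":0},{"x":0,"y":0,"z":-0.038,"turn":0},{"x":0,"y":0,"z":-0.038,"turn":0},{"x":0,"y":0,"z":-0.038,"turn":0}]'
```

```text
clock: 4.0
tool_pos: [0.5623, -0.2333, 0.1584]
tool_rot: [0.739, 0.674, 0.0, 0.002]
ft_force: [-1.3, 2.2, 9.5]
grip_width: 0.0003
grasp_force: 5.4
```

9.5 N at z 0.158 means it is on its stop. I hold a bit longer, release, and travel to the handle.

```bash
python3 -m handwheel '[{"x":0,"y":0,"z":-0.001,"turn":0},{"x":0,"y":0,"z":-0.001,"turn":0},{"x":0,"y":0,"z":0.03,"turn":0},{"x":0,"y":0,"z":0.075,"turn":0},{"x":0,"y":0.01,"z":0.118,"turn":0},{"x":-0.01,"y":0.055,"z":0.118,"turn":0},{"x":-0.02,"y":0.1,"z":0.118,"turn":0},{"x":-0.03,"y":0.145,"z":0.118,"turn":0}]' 
python3 -m handwheel '[{"x":-0.005,"y":0.045,"z":0,"turn":0},{"x":-0.01,"y":0.09,"z":0,"turn":0},{"x":-0.015,"y":0.135,"z":0,"turn":0},{"x":-0.02,"y":0.18,"z":0,"turn":0},{"x":-0.023,"y":0.225,"z":0,"turn":0},{"x":-0.026,"y":0.27,"z":0,"turn":0},{"x":-0.029,"y":0.315,"z":0,"turn":0},{"x":-0.029,"y":0.336,"z":0,"turn":0}]' 0.36
python3 - <<'E'
from h import *
for c in("side","top"):
    im,d=r.grab_frame(c);P=cloud(c,d,r.get_calibration(c))
    q=P[(d>0)&(abs(P[...,0]-.562)<.04)&(abs(P[...,1]+.233)<.04)&(P[...,2]<.2)];print(c,"plunger top",np.percentile(q[:,2],97))
E
```

```text
clock: 4.8
tool_pos: [0.531, -0.0866, 0.2746]
tool_rot: [0.739, 0.674, 0.0, 0.0]
ft_force: [-0.2, -0.8, -0.9]
grip_width: 0.0003
grasp_force: 0.0
clock: 5.6
tool_pos: [0.5017, 0.2512, 0.2745]
tool_rot: [0.738, 0.675, 0.0, -0.0]
ft_force: [0.5, -0.1, -0.1]
grip_width: 0.0595
grasp_force: 0.0
side plunger top 0.13988529032542002
top plunger top 0.17494926310574085
```

```bash
python3 -m handwheel '[{"x":0,"y":0,"z":-0.05,"turn":0},{"x":0,"y":-0.001,"z":-0.1,"turn":0},{"x":0,"y":-0.001,"z":-0.155,"turn":0},{"x":0,"y":-0.001,"z":-0.155,"turn":0},{"x":0,"y":-0.001,"z":-0.155,"turn":0}]' 
python3 - <<'E'
from h import *
im,d=r.grab_frame("side")
cv2.imwrite("pics/ap.png",cv2.resize(im[195:310,195:310],(590,590),interpolation=cv2.INTER_CUBIC))
E
```

```text
clock: 6.2
tool_pos: [0.5031, 0.2463, 0.1196]
tool_rot: [0.739, 0.674, -0.0, -0.0]
ft_force: [1.2, 0.0, 1.4]
grip_width: 0.0599
grasp_force: 0.0
```

View pics/ap.png

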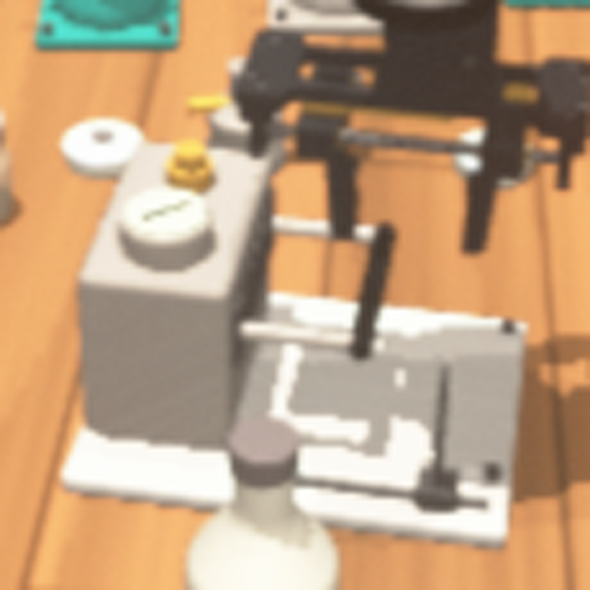

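The inner finger (345,230) is behind the bar (375,290) and the outer finger (475,245) is in front, with the pointer fin at (442,420). I go down and close.

```bash
python3 -m handwheel '[{"x":0,"y":0.001,"z":-0.025,"turn":0},{"x":0,"y":0.001,"z":-0.045,"turn":0},{"x":0,"y":0.001,"z":-0.046,"turn":0},{"x":0,"y":0.001,"z":-0.046,"turn":0}]'
python3 -m handwheel '[{"x":0,"y":0,"z":0,"turn":0},{"x":0,"y":0,"z":0,"turn":0},{"x":0,"y":0,"z":0,"turn":0},{"x":0,"y":0,"z":0,"turn":0},{"x":0,"y":0,"z":0,"turn":0},{"x":0,"y":0,"z":0,"turn":0}]' -1
```

```text
clock: 6.65
tool_pos: [0.5039, 0.2482, 0.0751]
tool_rot: [0.739, 0.674, 0.001, 0.001]
ft_force: [0.5, -0.6, 0.2]
grip_width: 0.0598
grasp_force: 0.0
clock: 7.25
tool_pos: [0.504, 0.2481, 0.0738]
tool_rot: [0.739, 0.674, 0.002, 0.001]
ft_force: [5.9, -0.2, 3.9]
grip_width: 0.014
grasp_force: 3.1
```

```bash
python3 -m handwheel '[{"x":-0.007,"y":0.0006,"z":0,"turn":0},{"x":-0.014,"y":0.0013,"z":0,"turn":0},{"x":-0.021,"y":0.0019,"z":0,"turn":0},{"x":-0.028,"y":0.0026,"z":0,"turn":0},{"x":-0.028,"y":0.0026,"z":0,"turn":0},{"x":-0.028,"y":0.0026,"z":0,"turn":0}]'
python3 - <<'E'
from h import *
for c in("side","top"):
    im,d=r.grab_frame(c);P=cloud(c,d,r.get_calibration(c));np.savez(c+"2.npz",im=im,d=d,P=P)
    reg=(d>0)&(np.hypot(P[...,0]-.475,P[...,1]-.332)<.03)&(P[...,2]>.035)&(P[...,2]<.105)&(im.max(-1)<90)
    q=P[reg];print(c,len(q));print(np.round(q[:25],3)); print(np.round(np.median(q,0),4))
s=np.load("side2.npz")["im"][225:310,225:310];t=np.load("top2.npz")["im"][180:250,155:225]
cv2.imwrite("pics/pull.png",np.hstack([cv2.resize(x,(400,400),interpolation=cv2.INTER_CUBIC) for x in(s,t)]))
E
```

```text
clock: 7.85
tool_pos: [0.4764, 0.2508, 0.0738]
tool_rot: [0.739, 0.674, 0.002, 0.001]
ft_force: [8.4, 0.3, 3.0]
grip_width: 0.013
grasp_force: 30.0
side 10
[[0.482 0.307 0.096]
 [0.479 0.303 0.093]
 [0.481 0.307 0.093]
 [0.479 0.309 0.094]
 [0.484 0.306 0.088]
 [0.481 0.308 0.09 ]
 [0.478 0.307 0.089]
 [0.484 0.308 0.086]
 [0.481 0.31  0.088]
 [0.478 0.311 0.089]]
[0.4812 0.3075 0.0895]
top 0
[]
[nan nan nan]
  return _methods._mean(a, axis=axis, dtype=dtype,
  ret = um.true_divide(
```

View pics/pull.png

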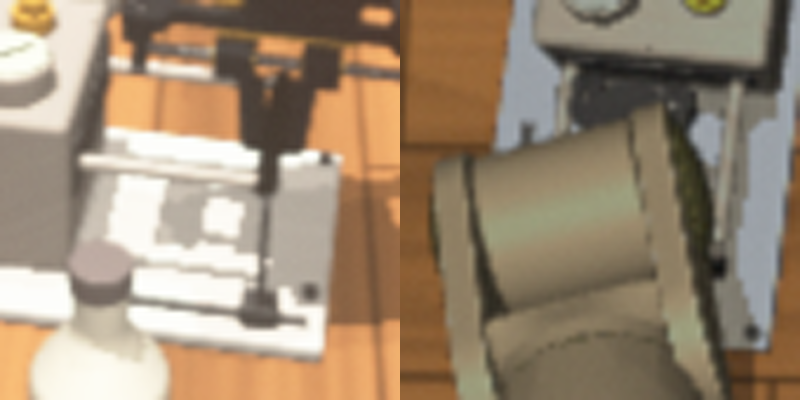

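Gripped. In the side crop the bar's near end (268,185) is almost above the fin (265,200–290). I measure the remainder along the valve axis at sub-pixel level.

```bash
python3 - <<'E'
from h import *
tcp=r.state()["tool_pos"];yaw=np.radians(-5.3);u=np.array([np.cos(yaw),np.sin(yaw)]);v=np.array([-u[1],u[0]])
def proj(c,p):
    cal=r.get_calibration(c);f=192/np.tan(np.radians(cal["vertical_fov"])/2)
    q=cal["camera_from_world"]@np.r_[p,1];return np.array([cal["cx"]+f*q[0]/-q[2],cal["cy"]-f*q[1]/-q[2]])
for n in("side","side2"):
    im=np.load(n+".npz")["im"].astype(float).mean(-1)
    for z in(.035,.045,.055,.065,.075):
        # fin in the plane v=84 from bar centre; scan s along u
        s=np.arange(-.03,.0301,.0005);px=np.array([proj("side",np.r_[tcp[:2]+v*.084+u*a,z]) for a in s]).astype(np.float32)
        prof=cv2.remap(im.astype(np.float32),px[None,:,0],px[None,:,1],cv2.INTER_LINEAR)[0]
        w=np.clip(np.median(prof)-25-prof,0,None);i=np.argmin(prof);m=abs(s-s[i])<.009
        print(n,z,"fin s=%.4f"%((w*m*s).sum()/((w*m).sum()+1e-9)),"min",s[i],prof[i].round(),np.median(prof).round())
# bar end check: bar in side2, v=.045..0.055, z=.085
im=np.load("side2.npz")["im"].astype(np.float32).mean(-1)
for b in(.04,.045,.05,.054):
    s=np.arange(-.03,.0301,.0005);px=np.array([proj("side",np.r_[tcp[:2]+v*b+u*a,.089]) for a in s]).astype(np.float32)
    prof=cv2.remap(im,px[None,:,0],px[None,:,1],cv2.INTER_LINEAR)[0];k=s[prof<70];print("bar",b,k.min() if len(k) else None,k.max() if len(k) else None)
# top original fin, z .088 (fin top) & home bar 
im=np.load("top.npz")["im"].astype(np.float32).mean(-1)
home=np.array([.5185,.2472])
for name,b,z in(("fin",.084,.1),("fin",.078,.1),("fin",.084,.09),("bar",0,.092),("bar",.03,.092),("bar",-.03,.092)):
    s=np.arange(-.08,.0301,.0005);px=np.array([proj("top",np.r_[home+v*b+u*a,z]) for a in s]).astype(np.float32)
    prof=cv2.remap(im,px[None,:,0],px[None,:,1],cv2.INTER_LINEAR)[0];i=np.argmin(prof);k=s[prof<90];print("top",name,b,z,s[i],k.min() if len(k) else None,k.max() if len(k) else None)
print(tcp)
E
```

```text
side 0.035 fin s=-0.0033 min -0.002999999999999975 121.0 246.0
side 0.045 fin s=-0.0029 min -0.002999999999999975 148.0 251.0
side 0.055 fin s=-0.0025 min -0.0024999999999999745 154.0 251.0
side 0.065 fin s=-0.0027 min -0.001999999999999974 170.0 252.0
side 0.075 fin s=-0.0031 min -0.003999999999999976 166.0 251.0
side2 0.035 fin s=-0.0277 min -0.03 101.0 211.0
side2 0.045 fin s=-0.0037 min -0.002999999999999975 112.0 180.0
side2 0.055 fin s=-0.0034 min -0.0024999999999999745 141.0 206.0
side2 0.065 fin s=-0.0029 min -0.001999999999999974 116.0 172.0
side2 0.075 fin s=-0.0031 min -0.003999999999999976 112.0 171.0
bar 0.04 -0.001999999999999974 0.0010000000000000286
bar 0.045 -0.0024999999999999745 0.0005000000000000282
bar 0.05 -0.002999999999999975 2.7755575615628914e-17
bar 0.054 -0.002999999999999975 2.7755575615628914e-17
top fin 0.084 0.1 -0.051499999999999976 -0.05299999999999998 -0.04749999999999997
top fin 0.078 0.1 -0.051499999999999976 -0.06349999999999999 -0.04499999999999997
top fin 0.084 0.09 -0.050999999999999976 -0.05349999999999998 -0.04599999999999997
top bar 0 0.092 0.0010000000000000703 -0.006499999999999936 0.006000000000000075
top bar 0.03 0.092 -0.001499999999999932 -0.006499999999999936 0.006000000000000075Traceback (most recent call last):
  File "<stdin>", line 23, in <module>
  File "<stdin>", line 4, in proj
ValueError: time passes only in moves, steps and waits
```

The side view says about 2 mm remain, and the top view up to about 6 mm, biased by the fin's dark foot. I pull 3 mm more and re-measure in the side view.

```bash
python3 -m handwheel '[{"x":-0.0015,"y":0.0001,"z":0,"turn":0},{"x":-0.003,"y":0.0003,"z":0,"turn":0},{"x":-0.003,"y":0.0003,"z":0,"turn":0},{"x":-0.003,"y":0.0003,"z":0,"turn":0},{"x":-0.003,"y":0.0003,"z":0,"turn":0},{"x":-0.003,"y":0.0003,"z":0,"turn":0},{"x":-0.003,"y":0.0003,"z":0,"turn":0},{"x":-0.003,"y":0.0003,"z":0,"turn":0}]'
python3 - <<'E'
from h import *
im,d=r.grab_frame("side");P=cloud("side",d,r.get_calibration("side"));Z=np.load("side.npz");P0,i0,d0=Z["P"],Z["im"],Z["d"]
yaw=np.radians(-5.3);u=np.array([np.cos(yaw),np.sin(yaw)]);v=np.array([-u[1],u[0]])
t=r.state()["tool_pos"][:2]
def uv(q):return np.c_[(q[:,:2]-t)@u,(q[:,:2]-t)@v,q[:,2]]
k=(d0>0)&(np.hypot(P0[...,0]-.476,P0[...,1]-.335)<.025)&(P0[...,2]>.045)&(P0[...,2]<.11)
q=uv(P0[k]);print("fin",len(q),np.round(q.mean(0),4),np.round(q.std(0),4))
k=(d>0)&(P[...,2]>.075)&(P[...,2]<.1)&(im.max(-1)<90);q=P[k];a=uv(q);a=a[(abs(a[:,0])<.02)&(a[:,1]>.03)&(a[:,1]<.062)];print("bar",len(a),np.round(a.mean(0),4),a[:,0].min(),a[:,0].max())
# home bar in side
k=(d0>0)&(P0[...,2]>.075)&(P0[...,2]<.1)&(i0.max(-1)<90);a=uv(P0[k]);a=a[(abs(a[:,0]-.045)<.02)&(abs(a[:,1])<.062)];print("home",len(a),np.round(a.mean(0),4),np.polyfit(a[:,1],a[:,0],1))
cv2.imwrite("pics/end.png",cv2.resize(im[225:310,225:310],(590,590),interpolation=cv2.INTER_CUBIC))
print(t)
E
```

```text
clock: 8.75
tool_pos: [0.4736, 0.251, 0.0738]
tool_rot: [0.739, 0.674, 0.002, 0.001]
ft_force: [8.8, -0.1, 2.5]
grip_width: 0.013
grasp_force: 30.0
fin 35 [-0.0016  0.0905  0.0776] [0.0013 0.0045 0.0182]
bar 21 [-0.0009  0.0478  0.0926] -0.0037473042246054214 0.002328873002828593
home 35 [0.0469 0.008  0.0936] [-0.00365775  0.04693018]
[0.47365951 0.25105043]
```

View pics/end.png

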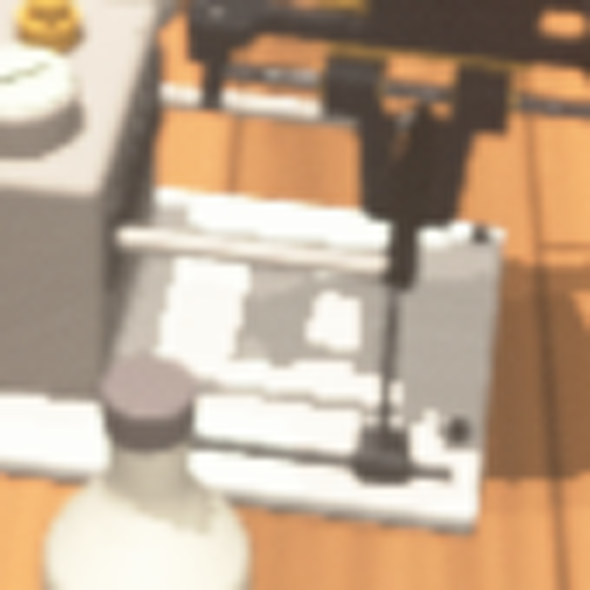

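The near end of the bar (403,260) stands over the fin (392,350), with a residual of about 1 mm by the point cloud. The grip is 30 N and still, so I hand it in.

```bash
python3 -c "
from workcell import r
print(r.close_job())"
```

```text
the job is handed in; nothing more can be done
None
```

I pressed the plunger to its stop and it sprang back up; the gripper now holds the bleed handle within about 1 mm of the pointer by the camera. The job is handed in, but no verdict came back.

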